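# Breakfast boards and vials back to the grid panel

## Task

Put the washed things away: draw the beech tray fully out from under the low grid panel by its peg, and lean every breakfast board from the drying block against the panel, on end as it stands now and side by side, each with its foot on the tray close up against the inside of the tray's lip. Pull every glass vial out of its spring clip and put it in the wire basket; leave the pepper mill and the mug where they are.

Things in the scene. Friction and masses are not known exactly. Their poses are not given: they have to be found in the camera images.
- panel: low steel wire grid panel standing upright on the worktop, 360 mm long, 8 mm thick, top edge 140 mm above the worktop. Fixed. Origin: middle of its length on the front face, at worktop height. Its x runs along the panel, its -y points out of the front face, z up
- tray (a joint): beech tray (a 10 mm plate 320 mm long, top 12 mm above the worktop) sliding out from beneath the panel along the panel's -y. 0 = pushed in, 0.045 m = fully out at its stop; rubs with about 4 N and stays where it is left. Along its front runs a lip 12 mm thick and 24 mm high above the plate
- lip (a point): middle of the tray lip's inner face (the face towards the panel), at the height of the tray plate's top. Moves with the tray; axes as the panel's. With the tray in it is 22 mm before the panel's front face, fully out 67 mm
- knob (a point): centre of the top of the tray's pull, an upright round wooden peg 18 mm in diameter and 41 mm high on a tab in front of the lip (53 mm before the inner face of the lip); top 53 mm above the worktop, the tab's top 12 mm
- rack: wooden drying block 100 x 130 x 12 mm, fixed, with two slots along its x, at y = -35 and +35 mm; each slot lies between two 8 mm thick fins whose tops are 38 mm above the worktop, about 14.5 mm apart. Origin under its centre
- board_long: beech breakfast board 125 mm wide (its x), 12 mm thick (its y), 235 mm long (its z), starting upright in a slot of the drying block, foot 12 mm above the worktop. Origin: centre of its foot (lower end face). About 0.26 kg. May be absent (None)
- board_short: the same but 210 mm long. Either board may stand in either slot. May be absent (None)
- strip: aluminium clip strip 90 x 205 mm, fixed, with four spring clips along its y (y = -75, -25, 25, 75 mm), each with two round sprung jaws that close along its x; clips reach 38 mm above the worktop, the floor the vials stand on is 10 mm high. Origin under its centre
- basket: open rectangular wire basket, loose, 0.45 kg; outside 120 mm (its x) by 160 mm (its y), 45 mm high, walls and bottom 4 mm thick. Origin under its centre
- mill: dark wooden pepper mill, 52 mm across, 146 mm high, standing. Bystander. Origin under its centre
- mug: white mug, 80 mm across, 90 mm high, standing. Bystander. Origin under its centre
- vial1: square closed glass vial 28 x 28 mm, 68 mm high, with a steel screw cap 25 mm across on top (84 mm in all); a 2 mm deep groove in its two x faces between 12 and 22 mm above its foot sits between the clip's jaws, which let go with about 10 N of straight upward pull. Stands upright in a clip at the start. Origin: centre of its foot, z along it to the cap. About 0.07 kg. May be absent (None)
- vial2: square closed glass vial 28 x 28 mm, 68 mm high, with a steel screw cap 25 mm across on top (84 mm in all); a 2 mm deep groove in its two x faces between 12 and 22 mm above its foot sits between the clip's jaws, which let go with about 10 N of straight upward pull. Stands upright in a clip at the start. Origin: centre of its foot, z along it to the cap. About 0.07 kg. May be absent (None)
- vial3: square closed glass vial 28 x 28 mm, 68 mm high, with a steel screw cap 25 mm across on top (84 mm in all); a 2 mm deep groove in its two x faces between 12 and 22 mm above its foot sits between the clip's jaws, which let go with about 10 N of straight upward pull. Stands upright in a clip at the start. Origin: centre of its foot, z along it to the cap. About 0.07 kg. May be absent (None)
- vial4: square closed glass vial 28 x 28 mm, 68 mm high, with a steel screw cap 25 mm across on top (84 mm in all); a 2 mm deep groove in its two x faces between 12 and 22 mm above its foot sits between the clip's jaws, which let go with about 10 N of straight upward pull. Stands upright in a clip at the start. Origin: centre of its foot, z along it to the cap. About 0.07 kg. May be absent (None)
Mind the look-alikes: they are no part of the job. Leave any green or orange look-alike of the board_long alone.

How it is judged:
By the outcome, as a careful person would: the job done as asked, in the order asked, and still so for the second after the job is handed in, with the robot touching nothing.
Of board_long, board_short only 1 to 2 are there at a start; the rules pass over those that are not, and their reading is None.
Of vial1, vial2, vial3, vial4 only 3 to 4 are there at a start; the rules pass over those that are not, and their reading is None.
At some moment in a run one of basket may be knocked a few centimetres aside while the robot is not near it.
Once in a run the grip may slacken for a moment while it holds something.
It also fails if it takes over 208 s, if anything falls off the work surface, if the arm or the gripper's body presses on something with over 40 N, if the wrist force passes 120 N, or if a joint passes its speed limit or range.

## Robot

A 6-joint arm with a two-finger parallel gripper is mounted at the origin on the work surface. World frame = base frame: x ahead of the robot, y to its left, z up, the work surface at z = 0. Lengths are in m, angles in rad, forces in N, time in s.
With the tool pointing down it reaches from about 0.375 to 0.975 m from the base axis. Payload 3.8 kg.
Tool frame: the origin (TCP) lies at the very end of the fingers, on their centre line; the grasp point (between the pads) lies 19 mm behind it; z points along the fingers, y is the direction in which the jaws open and shut (so a half turn about z gives the same grasp; the last joint's range is limited). The gripper opens to 85 mm and grips with 20 to 120 N. Pads are 22 mm wide; open, the fingers measure 114 mm over their backs; the gripper's body (76 mm by 85 mm) begins 54 mm behind the grasp point. The pads swing forward as they close: fully open they stand 13 mm farther back than shut.
Start: joints at [1.208, 0.264, 1.604, -0, 1.274, -0.037], TCP at [0.216, 0.639, 0.231] pointing down, gripper open.
Joint ranges: [-2.63, 2.63], [-0.94, 2.18], [0.31, 2.57], [-1.31, 4.45], [0, 2.66], [-2.55, 2.55]. Speed limits (rad/s): [2.57, 2.57, 3.14, 3.14, 3.14, 3.14].

## Interface

Orientations are given as a rotation vector (axis times angle).
In Python, from workcell import bot, viewer gives the robot as it stands.
- The arm moves only by the tool jog_arm, never from a script. Its argument "motion" is a list of rows, each an object of numbers: "dx", "dy", "dz": the shift along the world's x, y, z in cm; "turn": the turn about the world's z in rad. A call has 1 to 12 rows; each row shifts and turns the commanded pose from where the row before left it; what a row does not reach is not made up. A row lasts 1/12 s, in which the tool goes at most 41.7 mm and 7.16 degrees, less where a joint would pass 70% of its speed; a pose out of reach is approached as far as the arm can. A call is refused whole if a number of a shift passes 4.17 or a number of a turn 0.125, either way. A call with a gripper value outside its range is refused whole. "fingers" is the finger opening in cm, from 0 to 8.54, set as the call begins (left out, the last holds). The fingers move at their own pace and stop on an object; "grip_force" is the grip in N (left out, the last holds). Time passes only in rows, so rows that do not move let the fingers close. It gives the time, the measured TCP pose, the force and the opening at its end, in the units of the state.
- bot.read_state(): the state, without advancing time (a new reading comes with each control period).
- viewer.read_camera(name): name is "side" or "top"; returns (picture, depth): 480x640x3 uint8, red, green, blue; 480x640 float32, m along the optical axis (not along the pixel's ray), 0 where there is no reading.
- viewer.camera_info(name): a dict with "vertical_fov" (degrees; the focal length in pixels is half the picture's height over the tangent of half this angle, whatever the lens; pixels are square), "cx", "cy" (the principal point, pixels), "R" (3x3) and "t" (3): a world point X has camera coordinates R X + t. Camera axes: x right, y down, z forward; pixel columns grow to the right and rows downward; lengths in m; the calibration is good to about 2 mm. A picture is of the moment at which its call begins. camera_info takes no time and is no camera call.
- bot.finish_job(): hands the job in, once; it reports no verdict.
The state is a dict: "time": time; "q": joint angles; "joint_vel": joint speeds; "joint_torque": joint torques, N m; "tool_pos": TCP position; "tcp_rot": TCP orientation; "wrist_force": force on the tool from outside, world axes, zero at the start; "torque": the same for the moment, N m; "width": opening from 0.0 (shut) to 1.0 (fully open).
Only numpy, scipy, OpenCV 4.12 (cv2) and the standard library are available. Lean on these libraries where they do the work, as an engineer would, in place of code of your own. Each camera call takes 0.05 s, during which the arm holds its last target. There are 200 camera calls.

## Working session

There is one attempt and no reset: what is moved stays moved. The work goes in short steps, Python scripts to look and compute and a tool call to move; the robot and the scene stay as the last step left them, time stands still between calls to the robot, and variables do not carry over. Pictures are saved under pics/ and viewed, about 12 in all and at most 16, crops included, and the job is handed in when it is done.

Besides the shell and the picture viewer there is one more tool, called after ">>>" by a JSON object that holds its "method" and its "body", one argument or row to a line. jog_arm: Moves the arm, as the interface text tells. Its arguments: {"type":"object","properties":{"motion":{"type":"array"},"fingers":{"type":"number"},"grip_force":{"type":"number"}},"required":["motion"]}

```bash
ls; mkdir -p pics
cat > h.py <<'E'
import numpy as np, cv2
from workcell import bot, viewer
def shot(n,f):
    p,d=viewer.read_camera(n); cv2.imwrite(f'pics/{f}.png',p[:,:,::-1]); np.savez(f'pics/{f}.npz',p=p,d=d); return p,d
def cam(n):
    i=viewer.camera_info(n); f=240/np.tan(np.radians(i['vertical_fov'])/2); return f,i['cx'],i['cy'],np.array(i['R']),np.array(i['t'])
def cloud(n,d):
    f,cx,cy,R,t=cam(n); v,u=np.mgrid[:480,:640]
    return (np.stack([(u-cx)/f*d,(v-cy)/f*d,d],-1)-t)@R
def proj(n,X):
    f,cx,cy,R,t=cam(n); c=np.array(X)@R.T+t; return c[...,:2]/c[...,2:]*f+[cx,cy]
E
python3 - <<'E'
from h import *
for n in('top','side'):
    shot(n,n+'1'); f,cx,cy,R,t=cam(n); print(n,f,-R.T@t,R[2])
print(bot.read_state())
E
```

```text
pics
top 433.6188328716706 [ 0.39818614 -0.00578014  0.90330746] [ 0.22112714 -0.01233579 -0.97516697]
side 537.1302884797351 [ 1.04879198 -0.5823752   0.64614596] [-0.47820982  0.62313929 -0.61888027]
{'time': 0.1, 'q': array([ 1.20811194e+00,  2.64670983e-01,  1.60525760e+00, -2.11045950e-05,
        1.27372878e+00, -3.69213786e-02]), 'joint_vel': array([-0.00099937, -0.00084514, -0.00393572, -0.00221462,  0.00036013,
        0.00088319]), 'joint_torque': array([ 2.56615131e-04, -5.16707540e+01, -3.68594384e+01, -6.04589513e-05,
        6.25133471e-03, -7.46045913e-06]), 'tool_pos': array([0.21580232, 0.63885654, 0.23008026]), 'tcp_rot': array([-0.50937459, -3.099626  ,  0.00318461]), 'wrist_force': array([-0.00622634, -0.57027926, -0.55910526]), 'torque': array([0.02885711, 0.02876343, 0.04402694]), 'width': 1.0020045435672589}
```

View pics/top1.png

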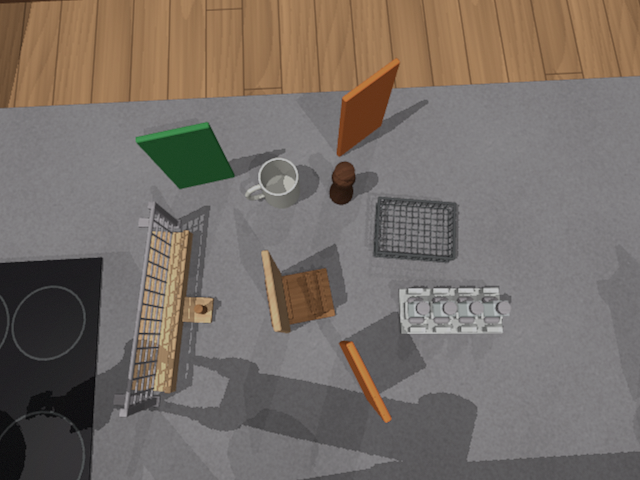

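View pics/side1.png

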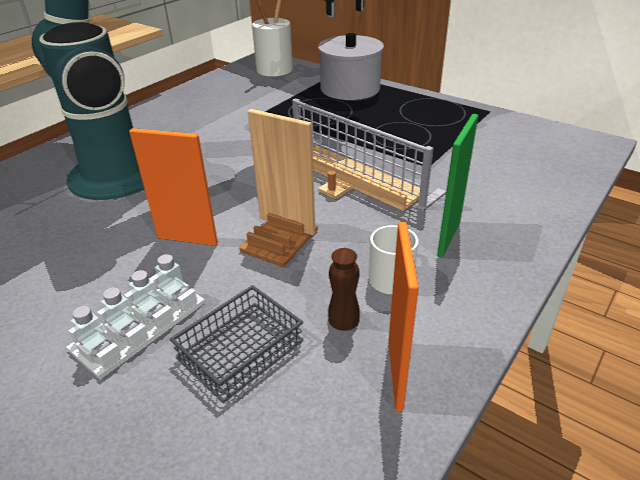

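The scene has one natural board in the rack's far slot and four vials in the clips. The green and orange boards are decoys. Next I'll measure positions.

Run:
```python
from h import *
np.set_printoptions(precision=4,suppress=True)
T=np.load('pics/top1.npz');S=np.load('pics/side1.npz')
ct=cloud('top',T['d']);cs=cloud('side',S['d'])
def at(c,pts):
    for l,(u,v) in pts.items(): print(l,np.round(np.median(c[v-1:v+2,u-1:u+2].reshape(-1,3),0),4))
at(ct,dict(peg=(201,309),tab=(207,318),bt1=(266,257),bt2=(270,290),bt3=(278,325),cap1=(424,309),cap2=(450,309),cap3=(477,309),cap4=(504,309),rackA=(284,292),rackB=(330,290),lip1=(186,240),lip2=(172,385),bk1=(377,200),bk2=(456,203),bk3=(453,260),bk4=(376,255),mill=(344,170),mug=(281,165),orange=(365,380),or1=(345,345),or2=(388,418)))
# board in the side view & rest by height masks
def seg(c,m,l):
    X=c[m]; print(l,len(X),X.min(0),X.max(0),np.median(X,0))
hsv=cv2.cvtColor(T['p'],cv2.COLOR_RGB2HSV)
z=ct[...,2]
box=lambda u0,v0,u1,v1:(np.indices(z.shape)[1]>=u0)&(np.indices(z.shape)[1]<=u1)&(np.indices(z.shape)[0]>=v0)&(np.indices(z.shape)[0]<=v1)
def rect(l,m):
    X=ct[m]; r=cv2.minAreaRect(X[:,:2].astype(np.float32)); print(l,len(X),'c',r[0],'size',r[1],'ang',r[2],'z',np.percentile(X[:,2],[2,50,98]))
rect('boardtop',box(255,245,290,335)&(z>.19))
rect('peg',box(190,295,215,325)&(z>.042)&(z<.06))
for i,u in enumerate((424,450,477,504)): rect('cap%d'%i,box(u-14,295,u+14,322)&(z>.085))
rect('basket',box(360,185,470,275)&(z>.036)&(z<.06))
rect('panel',box(110,195,185,420)&(z>.128)&(z<.16))
rect('lip',box(150,225,195,395)&(z>.03)&(z<.042))
rect('rackfins',box(270,255,345,330)&(z>.032)&(z<.045))
rect('strip',box(390,280,515,340)&(z>.03)&(z<.045))
rect('mill',box(325,155,360,210)&(z>.12))
rect('mug',box(240,150,305,210)&(z>.082)&(z<.098))
rect('orange2',box(338,335,395,425)&(z>.19))
rect('orangeR',box(330,55,405,160)&(z>.19))
rect('green',box(130,120,240,190)&(z>.19))
```

```text
peg [0.4645 0.2157 0.052 ]
tab [0.449  0.2145 0.0117]
bt1 [0.5232 0.0657 0.247 ]
bt2 [0.4722 0.0612 0.2466]
bt3 [0.4195 0.051  0.2459]
cap1 [ 0.4387 -0.2062  0.0946]
cap2 [ 0.436  -0.2545  0.0926]
cap3 [ 0.4333 -0.3039  0.094 ]
cap4 [ 0.4305 -0.3534  0.0936]
rackA [0.4906 0.055  0.0359]
rackB [ 0.493  -0.0382  0.0004]
lip1 [0.6081 0.252  0.0338]
lip2 [0.3244 0.2786 0.0242]
bk1 [ 0.6716 -0.1474  0.0412]
bk2 [ 0.6665 -0.3235  0.0004]
bk3 [ 0.5369 -0.2881  0.0425]
bk4 [ 0.5593 -0.1388  0.0042]
mill [ 0.6997 -0.0728  0.1439]
mug [0.7504 0.0495 0.0605]
orange [ 0.3335 -0.0732  0.2341]
or1 [ 0.3848 -0.0478  0.2255]
or2 [ 0.2792 -0.1022  0.2345]
boardtop 856 c (0.45558106899261475, 0.05241730809211731) size (0.155338317155838, 0.05093615874648094) ang 27.243221282958984 z [0.1944 0.2458 0.2492]
peg 72 c (0.4656767249107361, 0.22227701544761658) size (0.01662272773683071, 0.016163967549800873) ang 32.58418655395508 z [0.0444 0.052  0.0555]
cap0 150 c (0.4159221053123474, -0.11151867359876633) size (0.02278217300772667, 0.21349456906318665) ang 14.87940502166748 z [0.0879 0.0937 0.1128]
cap1 
[... 1237 characters left out ...]
41513824) size (0.037563975900411606, 0.3286951780319214) ang 73.99193572998047 z [0.1334 0.1383 0.6611]
mug 315 c (0.7141027450561523, 0.0554993599653244) size (0.07783745229244232, 0.079552561044693) ang 87.1456069946289 z [0.0824 0.0888 0.0918]
orange2 854 c (0.34516140818595886, -0.06655989587306976) size (0.1571999192237854, 0.03621304780244827) ang 35.925785064697266 z [0.1937 0.2342 0.8634]
orangeR 1103 c (0.6432458162307739, -0.05443132668733597) size (0.07767237722873688, 0.4936108887195587) ang 69.8287124633789 z [0.1918 0.2274 0.9033]
green 1403 c (0.6032698154449463, 0.09721193462610245) size (0.4455418288707733, 0.11026901751756668) ang 40.56661605834961 z [0.1913 0.2231 0.2367]
```

Run:
```python
import cv2
a=cv2.imread('pics/top1.png'); 
b=cv2.resize(a[235:345,240:350],None,fx=5,fy=5,interpolation=2); c=cv2.resize(a[195:345,110:210],None,fx=2.2,fy=5)[:550,:240]
cv2.imwrite('pics/c1.png',cv2.hconcat([b,c[:550]]))
```

```text
(no output)
```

View pics/c1.png

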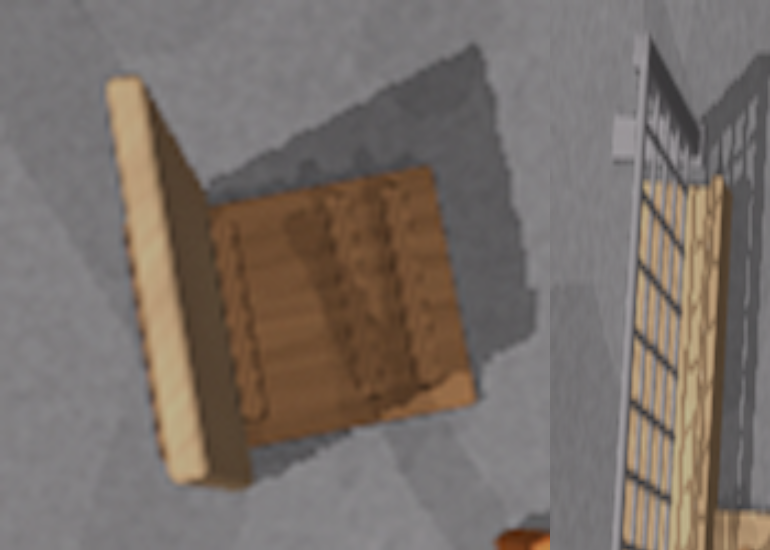

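Board top is at z 0.247, so this is board_long, in the rack's +y slot with the rack turned about +7.6°. The panel is turned about −5.6°, and the peg is at about (0.4655, 0.221). Tray first.

>>> {"method": "jog_arm", "body": {
  "motion": [
    {"dx":2.08,"dy":-3.48,"turn":0.019},
    {"dx":2.08,"dy":-3.48,"turn":0.019},
    {"dx":2.08,"dy":-3.48,"turn":0.019},
    {"dx":2.08,"dy":-3.48,"turn":0.019},
    {"dx":2.08,"dy":-3.48,"turn":0.019},
    {"dx":2.08,"dy":-3.48,"turn":0.019},
    {"dx":2.08,"dy":-3.48,"turn":0.019},
    {"dx":2.08,"dy":-3.48,"turn":0.019},
    {"dx":2.08,"dy":-3.48,"turn":0.019},
    {"dx":2.08,"dy":-3.48,"turn":0.019},
    {"dx":2.08,"dy":-3.48,"turn":0.019},
    {"dx":2.08,"dy":-3.48,"turn":0.019}
  ],
  "fingers": 4.5,
  "grip_force": 30
}}

```text
validation failed for argument at $.mo...
```

>>> {"method": "jog_arm", "body": {
  "motion": [
    {"dz":-3},
    {"dz":-3},
    {"dz":-3},
    {"dz":-3},
    {"dz":-2},
    {"dz":-2},
    {"dz":-2},
    {},
    {}
  ]
}}

```text
validation failed for argument at $.mo...
```

>>> {"method": "jog_arm", "body": {
  "motion": [
    {"dx":2.08,"dy":-3.48,"dz":0,"turn":0.019},
    {"dx":2.08,"dy":-3.48,"dz":0,"turn":0.019},
    {"dx":2.08,"dy":-3.48,"dz":0,"turn":0.019},
    {"dx":2.08,"dy":-3.48,"dz":0,"turn":0.019},
    {"dx":2.08,"dy":-3.48,"dz":0,"turn":0.019},
    {"dx":2.08,"dy":-3.48,"dz":0,"turn":0.019},
    {"dx":2.08,"dy":-3.48,"dz":0,"turn":0.019},
    {"dx":2.08,"dy":-3.48,"dz":0,"turn":0.019},
    {"dx":2.08,"dy":-3.48,"dz":0,"turn":0.019},
    {"dx":2.08,"dy":-3.48,"dz":0,"turn":0.019},
    {"dx":2.08,"dy":-3.48,"dz":0,"turn":0.019},
    {"dx":2.08,"dy":-3.48,"dz":0,"turn":0.019}
  ],
  "fingers": 4.5,
  "grip_force": 30
}}

```text
time: 1.1
tool_pos: [0.4659, 0.2199, 0.231]
tcp_rot: [-0.152, -3.138, 0.0]
wrist_force: [0.1, 0.5, 0.1]
width: 0.52
```

>>> {"method": "jog_arm", "body": {
  "motion": [
    {"dx":0,"dy":0.1,"dz":-3,"turn":0},
    {"dx":0,"dy":0,"dz":-3,"turn":0},
    {"dx":0,"dy":0,"dz":-3,"turn":0},
    {"dx":0,"dy":0,"dz":-3,"turn":0},
    {"dx":0,"dy":0,"dz":-2.5,"turn":0},
    {"dx":0,"dy":0,"dz":-2.2,"turn":0},
    {"dx":0,"dy":0,"dz":-2,"turn":0},
    {"dx":0,"dy":0,"dz":-2,"turn":0},
    {"dx":0,"dy":0,"dz":0,"turn":0}
  ]
}}

```text
time: 1.85
tool_pos: [0.4616, 0.2211, 0.0198]
tcp_rot: [-0.153, -3.13, 0.006]
wrist_force: [-1.5, -0.7, -0.4]
width: 0.529
```

>>> {"method": "jog_arm", "body": {
  "motion": [
    {"dx":0,"dy":0,"dz":0,"turn":0},
    {"dx":0,"dy":0,"dz":0,"turn":0},
    {"dx":0,"dy":0,"dz":0,"turn":0},
    {"dx":0,"dy":0,"dz":0,"turn":0},
    {"dx":0,"dy":0,"dz":0,"turn":0},
    {"dx":0,"dy":0,"dz":0,"turn":0}
  ],
  "fingers": 0.5
}}

```text
time: 2.35
tool_pos: [0.4665, 0.2231, 0.0255]
tcp_rot: [0.153, 3.136, 0.001]
wrist_force: [-0.4, -1.7, 2.8]
width: 0.193
```

>>> {"method": "jog_arm", "body": {
  "motion": [
    {"dx":-0.07,"dy":-0.7,"dz":0,"turn":0},
    {"dx":-0.07,"dy":-0.7,"dz":0,"turn":0},
    {"dx":-0.07,"dy":-0.7,"dz":0,"turn":0},
    {"dx":-0.07,"dy":-0.7,"dz":0,"turn":0},
    {"dx":-0.07,"dy":-0.7,"dz":0,"turn":0},
    {"dx":-0.06,"dy":-0.6,"dz":0,"turn":0},
    {"dx":-0.03,"dy":-0.3,"dz":0,"turn":0},
    {"dx":0,"dy":0,"dz":0,"turn":0},
    {"dx":0,"dy":0,"dz":0,"turn":0}
  ]
}}

```text
time: 3.1
tool_pos: [0.462, 0.1785, 0.0254]
tcp_rot: [0.154, 3.136, 0.0]
wrist_force: [-2.8, 0.5, 7.6]
width: 0.199
```

>>> {"method": "jog_arm", "body": {
  "motion": [
    {"dx":-0.02,"dy":-0.2,"dz":0,"turn":0},
    {"dx":-0.01,"dy":-0.1,"dz":0,"turn":0},
    {"dx":0,"dy":0,"dz":0,"turn":0}
  ]
}}

```text
time: 3.35
tool_pos: [0.462, 0.1782, 0.0254]
tcp_rot: [0.157, 3.135, 0.008]
wrist_force: [-1.0, 12.3, 2.9]
width: 0.198
```

>>> {"method": "jog_arm", "body": {
  "motion": [
    {"dx":0.03,"dy":0.3,"dz":0,"turn":0},
    {"dx":0,"dy":0,"dz":0,"turn":0},
    {"dx":0,"dy":0,"dz":0,"turn":0},
    {"dx":0,"dy":0,"dz":0,"turn":0},
    {"dx":0,"dy":0,"dz":1.5,"turn":0},
    {"dx":0,"dy":0,"dz":2,"turn":0},
    {"dx":0,"dy":0,"dz":4,"turn":0},
    {"dx":0,"dy":0,"dz":4,"turn":0},
    {"dx":0,"dy":0,"dz":4,"turn":0},
    {"dx":0,"dy":0,"dz":4,"turn":0},
    {"dx":0,"dy":0,"dz":4,"turn":0},
    {"dx":0,"dy":0,"dz":4,"turn":0}
  ],
  "fingers": 4.5
}}

```text
time: 4.35
tool_pos: [0.4607, 0.1781, 0.301]
tcp_rot: [-0.154, -3.138, 0.001]
wrist_force: [0.7, 0.2, -0.1]
width: 0.527
```

Run:
```python
from h import *
np.set_printoptions(precision=4,suppress=True)
f,cx,cy,R,t=cam('top'); o=-R.T@t
def ray(u,v,z):
    d=R.T@np.array([(u-cx)/f,(v-cy)/f,1]); return o+d*(z-o[2])/d[2]
for q in [(261.6,251.4),(268,250.6),(274,331),(281.4,330.6),(271.3,290.9)]: print(ray(*q,.247))
T=np.load('pics/top1.npz'); c=cloud('top',T['d']); v,u=np.indices(T['d'].shape)
m=(u>255)&(u<290)&(v>245)&(v<335)&(c[...,2]>.238)&(c[...,2]<.256)
r=cv2.minAreaRect(c[m][:,:2].astype(np.float32)); print(r, c[m].mean(0))
print(bot.read_state()['tool_pos'])
```

```text
[0.5322 0.0723 0.247 ]
[0.5329 0.0624 0.247 ]
[0.4111 0.0572 0.247 ]
[0.4111 0.0462 0.247 ]
[0.4706 0.0593 0.247 ]
((0.47194185853004456, 0.06096053868532181), (0.12384258210659027, 0.012185475789010525), 7.362826824188232) [0.4708 0.0605 0.246 ]
[0.4607 0.1781 0.301 ]
```

>>> {"method": "jog_arm", "body": {
  "motion": [
    {"dx":0.22,"dy":-2.35,"dz":0,"turn":0.045},
    {"dx":0.22,"dy":-2.35,"dz":0,"turn":0.045},
    {"dx":0.22,"dy":-2.35,"dz":0,"turn":0.045},
    {"dx":0.22,"dy":-2.35,"dz":0,"turn":0.045},
    {"dx":0.22,"dy":-2.35,"dz":0,"turn":0.045},
    {"dx":0,"dy":0,"dz":0,"turn":0},
    {"dx":0,"dy":0,"dz":-2,"turn":0},
    {"dx":0,"dy":0,"dz":-2,"turn":0},
    {"dx":0,"dy":0,"dz":-2,"turn":0},
    {"dx":0,"dy":0,"dz":-2,"turn":0},
    {"dx":0,"dy":0,"dz":-1.4,"turn":0},
    {"dx":0,"dy":0,"dz":0,"turn":0}
  ]
}}

```text
time: 5.35
tool_pos: [0.4693, 0.0612, 0.2012]
tcp_rot: [0.198, -3.128, 0.0]
wrist_force: [-0.2, 0.0, -0.6]
width: 0.528
```

>>> {"method": "jog_arm", "body": {
  "motion": [
    {"dx":0,"dy":0,"dz":0,"turn":0},
    {"dx":0,"dy":0,"dz":0,"turn":0},
    {"dx":0,"dy":0,"dz":0,"turn":0},
    {"dx":0,"dy":0,"dz":0,"turn":0},
    {"dx":0,"dy":0,"dz":0,"turn":0},
    {"dx":0,"dy":0,"dz":0,"turn":0},
    {"dx":0,"dy":0,"dz":0,"turn":0}
  ],
  "fingers": 0.3,
  "grip_force": 60
}}

```text
time: 5.93
tool_pos: [0.4733, 0.0615, 0.2068]
tcp_rot: [-0.199, 3.132, 0.0]
wrist_force: [0.3, -0.4, 0.6]
width: 0.139
```

>>> {"method": "jog_arm", "body": {
  "motion": [
    {"dx":0,"dy":0,"dz":0.6,"turn":0},
    {"dx":0,"dy":0,"dz":1.4,"turn":0},
    {"dx":0,"dy":0,"dz":2.5,"turn":0},
    {"dx":0,"dy":0,"dz":2.5,"turn":0},
    {"dx":0,"dy":0,"dz":0,"turn":0},
    {"dx":0,"dy":0,"dz":0,"turn":0}
  ]
}}

```text
time: 6.43
tool_pos: [0.4728, 0.0615, 0.2761]
tcp_rot: [-0.2, 3.133, 0.0]
wrist_force: [-0.1, 0.3, -3.4]
width: 0.133
```

>>> {"method": "jog_arm", "body": {
  "motion": [
    {"dx":0,"dy":1,"dz":0,"turn":-0.01},
    {"dx":-0.04,"dy":1.6,"dz":0,"turn":-0.02},
    {"dx":-0.04,"dy":1.9,"dz":0,"turn":-0.025},
    {"dx":-0.04,"dy":1.9,"dz":0,"turn":-0.025},
    {"dx":-0.04,"dy":1.9,"dz":0,"turn":-0.025},
    {"dx":-0.04,"dy":1.9,"dz":0,"turn":-0.025},
    {"dx":-0.04,"dy":1.9,"dz":0,"turn":-0.025},
    {"dx":-0.04,"dy":1.9,"dz":0,"turn":-0.025},
    {"dx":-0.04,"dy":1.9,"dz":0,"turn":-0.025},
    {"dx":-0.04,"dy":1.35,"dz":0,"turn":-0.015},
    {"dx":0,"dy":0.6,"dz":0,"turn":-0.005},
    {"dx":0,"dy":0,"dz":0,"turn":0}
  ]
}}

```text
time: 7.43
tool_pos: [0.4674, 0.2404, 0.2729]
tcp_rot: [-0.15, -3.134, 0.003]
wrist_force: [-0.1, 0.3, -2.0]
width: 0.134
```

Run:
```python
from h import *
print(bot.read_state()['tool_pos'],bot.read_state()['width'],bot.read_state()['wrist_force'])
a,_=shot('side','s2'); b,_=shot('top','t2')
cv2.imwrite('pics/v2.png',cv2.hconcat([cv2.resize(a[60:260,200:480],(560,400)),cv2.resize(b[190:430,100:244],(240,400))])[:,:,::-1])
```

```text
[0.46737352 0.24038995 0.27287859] 0.1343669252598666 [-0.12221009  0.28757468 -2.00036124]
```

View pics/v2.png

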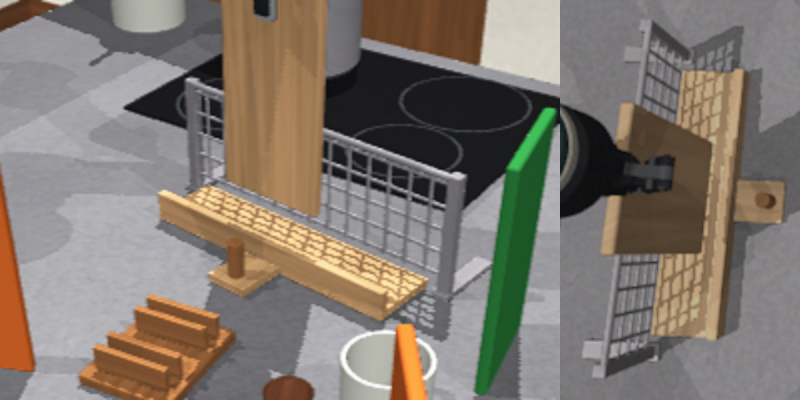

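The tray is fully out, and the held board is over it, centred near pixel (270,190). Lowering.

>>> {"method": "jog_arm", "body": {
  "motion": [
    {"dx":0.1,"dy":0.3,"dz":-1.5,"turn":0},
    {"dx":0,"dy":0,"dz":-1.5,"turn":0},
    {"dx":0,"dy":0,"dz":-1.2,"turn":0},
    {"dx":0,"dy":0,"dz":-0.8,"turn":0},
    {"dx":0,"dy":0,"dz":-0.5,"turn":0},
    {"dx":0,"dy":0,"dz":0,"turn":0},
    {"dx":0,"dy":0,"dz":0,"turn":0}
  ]
}}

```text
time: 8.12
tool_pos: [0.4697, 0.2426, 0.2203]
tcp_rot: [-0.154, -3.138, 0.0]
wrist_force: [0.4, 0.9, -2.1]
width: 0.13
```

>>> {"method": "jog_arm", "body": {
  "motion": [
    {"dx":0,"dy":0,"dz":-0.3,"turn":0},
    {"dx":0,"dy":0,"dz":-0.2,"turn":0},
    {"dx":0,"dy":0,"dz":-0.2,"turn":0},
    {"dx":0,"dy":0,"dz":-0.1,"turn":0},
    {"dx":0,"dy":0,"dz":0,"turn":0}
  ]
}}

```text
time: 8.53
tool_pos: [0.4695, 0.2429, 0.2121]
tcp_rot: [-0.153, -3.138, 0.0]
wrist_force: [0.9, -0.9, -1.8]
width: 0.128
```

>>> {"method": "jog_arm", "body": {
  "motion": [
    {"dx":0,"dy":0,"dz":-0.2,"turn":0},
    {"dx":0,"dy":0,"dz":-0.1,"turn":0},
    {"dx":0,"dy":0,"dz":-0.1,"turn":0},
    {"dx":0,"dy":0,"dz":0,"turn":0},
    {"dx":0,"dy":0,"dz":0,"turn":0}
  ]
}}

```text
time: 8.95
tool_pos: [0.4696, 0.2429, 0.2082]
tcp_rot: [-0.154, -3.138, 0.0]
wrist_force: [0.6, -0.0, -2.9]
width: 0.133
```

Not in contact yet. I'll ease the board toward the lip first, then down.

>>> {"method": "jog_arm", "body": {
  "motion": [
    {"dx":-0.02,"dy":-0.2,"dz":0,"turn":0},
    {"dx":-0.01,"dy":-0.1,"dz":0,"turn":0},
    {"dx":-0.01,"dy":-0.1,"dz":0,"turn":0},
    {"dx":0,"dy":0,"dz":0,"turn":0}
  ]
}}

```text
time: 9.28
tool_pos: [0.4692, 0.2387, 0.2083]
tcp_rot: [0.154, 3.138, -0.0]
wrist_force: [0.1, -0.6, -1.9]
width: 0.134
```

>>> {"method": "jog_arm", "body": {
  "motion": [
    {"dx":-0.01,"dy":-0.1,"dz":0,"turn":0},
    {"dx":-0.01,"dy":-0.1,"dz":0,"turn":0},
    {"dx":0,"dy":0,"dz":0,"turn":0}
  ]
}}

```text
time: 9.53
tool_pos: [0.4691, 0.2369, 0.2083]
tcp_rot: [0.154, 3.138, 0.001]
wrist_force: [0.2, 0.8, -2.8]
width: 0.131
```

>>> {"method": "jog_arm", "body": {
  "motion": [
    {"dx":-0.01,"dy":-0.1,"dz":0,"turn":0},
    {"dx":-0.01,"dy":-0.1,"dz":0,"turn":0},
    {"dx":0,"dy":0,"dz":0,"turn":0},
    {"dx":0,"dy":0,"dz":0,"turn":0}
  ]
}}

```text
time: 9.87
tool_pos: [0.469, 0.2356, 0.2084]
tcp_rot: [0.154, 3.137, 0.003]
wrist_force: [-0.2, 3.4, -3.8]
width: 0.132
```

>>> {"method": "jog_arm", "body": {
  "motion": [
    {"dx":0.01,"dy":0.1,"dz":-0.1,"turn":0},
    {"dx":0,"dy":0,"dz":-0.1,"turn":0},
    {"dx":0,"dy":0,"dz":0,"turn":0},
    {"dx":0,"dy":0,"dz":0,"turn":0}
  ]
}}

```text
time: 10.2
tool_pos: [0.4692, 0.2362, 0.2069]
tcp_rot: [0.153, 3.137, 0.001]
wrist_force: [-0.5, 1.5, 2.1]
width: 0.13
```

>>> {"method": "jog_arm", "body": {
  "motion": [
    {"dx":0,"dy":0,"dz":0,"turn":0},
    {"dx":0,"dy":0,"dz":0,"turn":0},
    {"dx":0,"dy":0,"dz":0,"turn":0},
    {"dx":0,"dy":0,"dz":0.3,"turn":0},
    {"dx":0,"dy":0,"dz":0.5,"turn":0},
    {"dx":0,"dy":0,"dz":0,"turn":0}
  ],
  "fingers": 3.0
}}

```text
time: 10.7
tool_pos: [0.4696, 0.236, 0.2155]
tcp_rot: [0.153, 3.136, 0.001]
wrist_force: [0.8, 0.0, -0.3]
width: 0.349
```

>>> {"method": "jog_arm", "body": {
  "motion": [
    {"dx":0.05,"dy":0.5,"dz":0,"turn":0},
    {"dx":0.05,"dy":0.5,"dz":0,"turn":0},
    {"dx":0.05,"dy":0.5,"dz":0,"turn":0},
    {"dx":0.04,"dy":0.4,"dz":0,"turn":0},
    {"dx":0.04,"dy":0.4,"dz":0,"turn":0},
    {"dx":0.04,"dy":0.4,"dz":0,"turn":0},
    {"dx":0,"dy":0,"dz":0,"turn":0}
  ]
}}

```text
time: 11.28
tool_pos: [0.4717, 0.2638, 0.2142]
tcp_rot: [-0.152, -3.138, -0.0]
wrist_force: [-0.3, 0.2, -0.8]
width: 0.349
```

Run:
```python
from h import *
s=bot.read_state();print(s['tool_pos'],s['width'],s['wrist_force'])
a,_=shot('side','s3'); b,_=shot('top','t3')
cv2.imwrite('pics/v3.png',cv2.hconcat([cv2.resize(a[60:260,200:480],(560,400)),cv2.resize(b[190:430,100:244],(240,400))])[:,:,::-1])
```

```text
[0.4716535  0.26379481 0.21415565] 0.3494765815865678 [-0.32521931  0.18432055 -0.77752733]
```

View pics/v3.png

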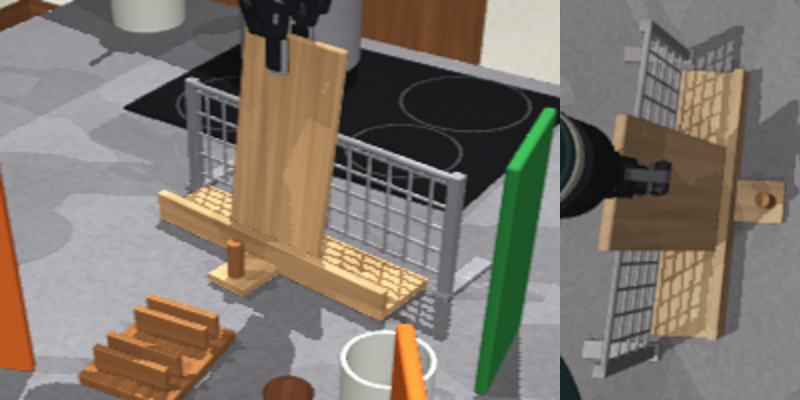

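The board's foot is at the lip and it is tilting as planned. Continuing.

>>> {"method": "jog_arm", "body": {
  "motion": [
    {"dx":0.05,"dy":0.5,"dz":0,"turn":0},
    {"dx":0.06,"dy":0.6,"dz":0,"turn":0},
    {"dx":0.06,"dy":0.6,"dz":0,"turn":0},
    {"dx":0.06,"dy":0.6,"dz":0,"turn":0},
    {"dx":0.06,"dy":0.6,"dz":0,"turn":0},
    {"dx":0.06,"dy":0.6,"dz":0,"turn":0},
    {"dx":0.06,"dy":0.6,"dz":0,"turn":0},
    {"dx":0.06,"dy":0.6,"dz":0,"turn":0},
    {"dx":0.05,"dy":0.5,"dz":0,"turn":0},
    {"dx":0.05,"dy":0.5,"dz":0,"turn":0},
    {"dx":0.04,"dy":0.4,"dz":0,"turn":0},
    {"dx":0,"dy":0,"dz":0,"turn":0}
  ]
}}

```text
time: 12.38
tool_pos: [0.4778, 0.3246, 0.2143]
tcp_rot: [0.153, 3.138, 0.0]
wrist_force: [0.1, -0.1, 0.3]
width: 0.35
```

>>> {"method": "jog_arm", "body": {
  "motion": [
    {"dx":0,"dy":0,"dz":0,"turn":0},
    {"dx":0,"dy":0,"dz":0.8,"turn":0},
    {"dx":0,"dy":0,"dz":1,"turn":0},
    {"dx":0,"dy":0,"dz":2,"turn":0},
    {"dx":0,"dy":0,"dz":3,"turn":0},
    {"dx":0,"dy":0,"dz":3,"turn":0}
  ],
  "fingers": 3.6
}}

```text
time: 12.88
tool_pos: [0.4773, 0.3233, 0.3136]
tcp_rot: [-0.154, -3.137, 0.001]
wrist_force: [-0.3, -0.5, -0.0]
width: 0.421
```

>>> {"method": "jog_arm", "body": {
  "motion": [
    {"dx":0.6,"dy":-3.3,"dz":0,"turn":-0.12},
    {"dx":0.6,"dy":-3.3,"dz":0,"turn":-0.12},
    {"dx":0.6,"dy":-3.3,"dz":0,"turn":-0.12},
    {"dx":0.6,"dy":-3.3,"dz":0,"turn":-0.12},
    {"dx":0.6,"dy":-3.3,"dz":0,"turn":-0.12},
    {"dx":0.6,"dy":-3.3,"dz":0,"turn":-0.12},
    {"dx":0.6,"dy":-3.3,"dz":0,"turn":-0.12},
    {"dx":0.6,"dy":-3.3,"dz":0,"turn":-0.12},
    {"dx":0.6,"dy":-3.3,"dz":0,"turn":-0.12},
    {"dx":0.6,"dy":-3.3,"dz":0,"turn":-0.12},
    {"dx":0.6,"dy":-3.3,"dz":0,"turn":-0.12},
    {"dx":0.6,"dy":-3.3,"dz":0,"turn":-0.12}
  ],
  "fingers": 6
}}

```text
time: 13.88
tool_pos: [0.5499, -0.0741, 0.3141]
tcp_rot: [2.19, 2.249, 0.002]
wrist_force: [-1.1, 0.2, -0.4]
width: 0.704
```

```bash
cat >> h.py <<'E'
def capfit(d):
    c=cloud('top',d); v,u=np.indices(d.shape); z=c[...,2]
    for k in (424,450,477,504):
        m=(abs(u-k)<13)&(v>296)&(v<322)&(z>.09)&(z<.10)&(c[...,1]<-.18)
        if m.sum()>20: print('cap',k,np.round((c[m].min(0)+c[m].max(0))/2,4),m.sum())
def basket(d):
    c=cloud('top',d); v,u=np.indices(d.shape); z=c[...,2]
    m=(z>.041)&(z<.050)&(c[...,0]>.5)&(c[...,0]<.72)&(c[...,1]<-.1)&(c[...,1]>-.36)
    r=cv2.minAreaRect(c[m][:,:2].astype(np.float32)); print('basket',np.round(r[0],4),np.round(r[1],4),round(r[2],1),m.sum())
E
python3 - <<'E'
from h import *
s=bot.read_state();print(s['tool_pos'],s['tcp_rot'],s['wrist_force'])
a,_=shot('side','s4'); b,d=shot('top','t4'); capfit(d); basket(d); capfit(np.load('pics/top1.npz')['d'])
cv2.imwrite('pics/v4.png',cv2.hconcat([cv2.resize(a[60:260,200:480],(560,400)),cv2.resize(b[190:430,100:244],(240,400))])[:,:,::-1])
E
```

```text
[ 0.54989838 -0.07411282  0.31407429] [2.19039991e+00 2.24940882e+00 1.96183773e-03] [-1.11576888  0.16109084 -0.39077022]
cap 424 [ 0.4407 -0.204   0.0939] 141
cap 450 [ 0.4381 -0.2532  0.0937] 143
cap 477 [ 0.4353 -0.3038  0.0942] 142
basket [ 0.6038 -0.2343] [0.1292 0.1229] 81.6 452
cap 424 [ 0.4406 -0.2036  0.0934] 140
cap 450 [ 0.4381 -0.2536  0.0937] 143
cap 477 [ 0.4353 -0.3035  0.0942] 144
cap 504 [ 0.4334 -0.3527  0.0936] 147
```

View pics/v4.png

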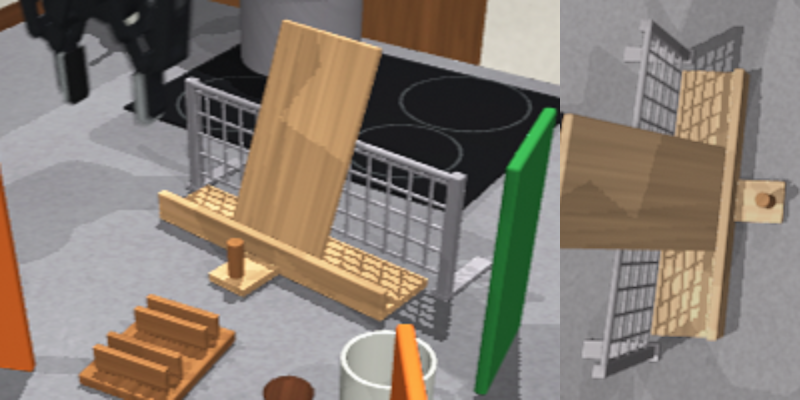

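The board leans on the panel with its foot at the lip. I'll check the vial area, since the fourth cap gave no reading.

Run:
```python
from h import *
b=np.load('pics/t4.npz')['p'][180:360,350:530]; a=np.load('pics/s4.npz')['p'][220:400,50:310]
cv2.imwrite('pics/v5.png',cv2.hconcat([cv2.resize(b,(540-220,320)),cv2.resize(a,(462,320))])[:,:,::-1])
```

```text
(no output)
```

View pics/v5.png

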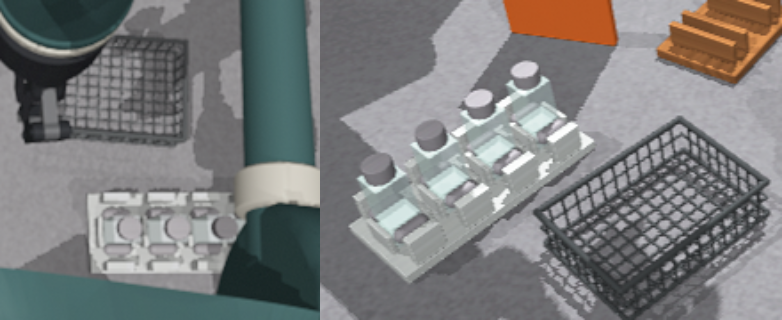

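Run:
```python
from h import *
c=cloud('top',np.load('pics/t4.npz')['d']);z=c[...,2];v,u=np.indices(z.shape)
for b in [(350,320,420,420),(430,320,500,420),(490,180,530,300)]:
    m=(u>b[0])&(u<b[2])&(v>b[1])&(v<b[3])&(z>.1); print(b,np.percentile(z[m],[1,10,50,90]) , np.median(c[m],0))
```

```text
(350, 320, 420, 420) [0.72880332 0.73090854 0.7343218  0.73874941] [ 0.38255312 -0.02986371  0.7343218 ]
(430, 320, 500, 420) [0.66606772 0.69293129 0.73371892 0.73887647] [ 0.38090173 -0.06107669  0.73371892]
(490, 180, 530, 300) [0.68027237 0.68328174 0.68861166 0.69635081] [ 0.43873593 -0.10457051  0.68861166]
```

>>> {"method": "jog_arm", "body": {
  "motion": [
    {"dx":-1.1,"dy":-1.3,"dz":0,"turn":-0.008},
    {"dx":-1.1,"dy":-1.3,"dz":0,"turn":-0.008},
    {"dx":-1.1,"dy":-1.3,"dz":-1,"turn":-0.008},
    {"dx":-1.1,"dy":-1.3,"dz":-1,"turn":-0.008},
    {"dx":-1.1,"dy":-1.3,"dz":-1,"turn":-0.008},
    {"dx":-1.1,"dy":-1.3,"dz":-2,"turn":-0.008},
    {"dx":-1.1,"dy":-1.3,"dz":-2,"turn":-0.008},
    {"dx":-1.1,"dy":-1.3,"dz":-2,"turn":-0.008},
    {"dx":-1.1,"dy":-1.3,"dz":-2,"turn":-0.008},
    {"dx":-1.05,"dy":-1.3,"dz":-2,"turn":-0.003},
    {"dx":0,"dy":0,"dz":0,"turn":0}
  ],
  "fingers": 6
}}

```text
time: 14.9
tool_pos: [0.4363, -0.2018, 0.1789]
tcp_rot: [-2.264, -2.169, 0.005]
wrist_force: [-0.9, -0.4, -0.6]
width: 0.701
```

>>> {"method": "jog_arm", "body": {
  "motion": [
    {"dx":0,"dy":0,"dz":-2.5,"turn":0},
    {"dx":0,"dy":0,"dz":-2.5,"turn":0},
    {"dx":0,"dy":0,"dz":-2.5,"turn":0},
    {"dx":0,"dy":0,"dz":-2.3,"turn":0},
    {"dx":0,"dy":0,"dz":-2,"turn":0},
    {"dx":0,"dy":0,"dz":-1.5,"turn":0},
    {"dx":0,"dy":0,"dz":-0.5,"turn":0},
    {"dx":0,"dy":0,"dz":0,"turn":0},
    {"dx":0,"dy":0,"dz":0,"turn":0}
  ]
}}

```text
time: 15.65
tool_pos: [0.4415, -0.2021, 0.0456]
tcp_rot: [2.266, 2.174, 0.001]
wrist_force: [-0.3, 0.0, -0.4]
width: 0.705
```

>>> {"method": "jog_arm", "body": {
  "motion": [
    {"dx":0,"dy":0,"dz":0,"turn":0},
    {"dx":0,"dy":0,"dz":0,"turn":0},
    {"dx":0,"dy":0,"dz":0,"turn":0},
    {"dx":0,"dy":0,"dz":0,"turn":0},
    {"dx":0,"dy":0,"dz":0,"turn":0},
    {"dx":0,"dy":0,"dz":0,"turn":0}
  ],
  "fingers": 1.5,
  "grip_force": 50
}}

```text
time: 16.15
tool_pos: [0.4415, -0.2027, 0.0458]
tcp_rot: [2.266, 2.172, 0.002]
wrist_force: [0.1, 0.7, 6.6]
width: 0.319
```

>>> {"method": "jog_arm", "body": {
  "motion": [
    {"dx":0,"dy":0,"dz":0.4,"turn":0},
    {"dx":0,"dy":0,"dz":0.6,"turn":0},
    {"dx":0,"dy":0,"dz":0.8,"turn":0},
    {"dx":0,"dy":0,"dz":1.2,"turn":0},
    {"dx":0,"dy":0,"dz":2,"turn":0},
    {"dx":0,"dy":0,"dz":2,"turn":0},
    {"dx":0,"dy":0,"dz":2,"turn":0},
    {"dx":0,"dy":0,"dz":0,"turn":0},
    {"dx":0,"dy":0,"dz":0,"turn":0}
  ]
}}

```text
time: 16.9
tool_pos: [0.4411, -0.2027, 0.136]
tcp_rot: [2.265, 2.172, 0.001]
wrist_force: [-0.2, 0.3, -0.5]
width: 0.318
```

Run:
```python
from h import *
s=bot.read_state();print(s['tool_pos'],s['width'],s['wrist_force'])
a,_=shot('side','s6'); b,d=shot('top','t6'); basket(d)
cv2.imwrite('pics/v6.png',cv2.hconcat([cv2.resize(b[180:360,350:530],(320,320)),cv2.resize(a[200:400,50:310],(462,320))])[:,:,::-1])
```

```text
[ 0.44110501 -0.2026876   0.1360378 ] 0.318382825258636 [-0.15720052  0.25756896 -0.51414237]
basket [ 0.606  -0.2183] [0.1622 0.1224] 82.1 674
```

View pics/v6.png

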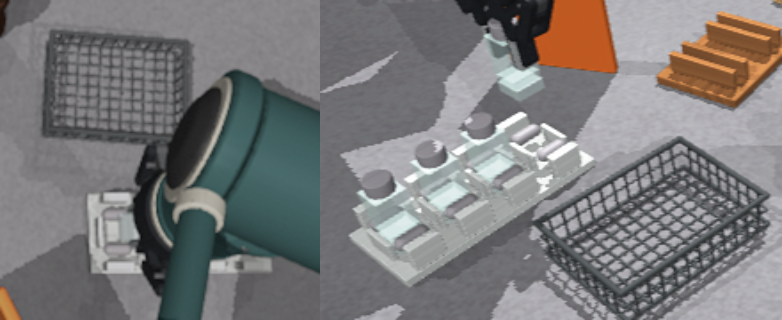

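>>> {"method": "jog_arm", "body": {
  "motion": [
    {"dx":1.5,"dy":0.3,"dz":0,"turn":-0.01},
    {"dx":2.2,"dy":0.5,"dz":0,"turn":-0.015},
    {"dx":2.7,"dy":0.6,"dz":0,"turn":-0.015},
    {"dx":2.7,"dy":0.6,"dz":0,"turn":-0.015},
    {"dx":2.7,"dy":0.6,"dz":0,"turn":-0.015},
    {"dx":2.7,"dy":0.6,"dz":0,"turn":-0.015},
    {"dx":1.8,"dy":0.4,"dz":0,"turn":-0.01},
    {"dx":0.9,"dy":0.2,"dz":0,"turn":0},
    {"dx":0,"dy":0,"dz":0,"turn":0},
    {"dx":0,"dy":0,"dz":0,"turn":0}
  ]
}}

```text
time: 17.83
tool_pos: [0.6108, -0.1638, 0.1326]
tcp_rot: [-2.365, -2.063, 0.003]
wrist_force: [-0.3, 0.3, -0.8]
width: 0.322
```

Run:
```python
from h import *
s=bot.read_state();print(s['tool_pos'],s['tcp_rot'],s['width'])
b,d=shot('top','t7'); basket(d)
```

```text
[ 0.61083086 -0.16383579  0.132626  ] [-2.36531398 -2.06321552  0.0034534 ] 0.3221742563489869
basket [ 0.627  -0.1447] [0.0107 0.0993] 81.9 124
```

>>> {"method": "jog_arm", "body": {
  "motion": [
    {"dx":0,"dy":0,"dz":-2,"turn":0},
    {"dx":0,"dy":0,"dz":-2,"turn":0},
    {"dx":0,"dy":0,"dz":-2,"turn":0},
    {"dx":0,"dy":0,"dz":-1.5,"turn":0},
    {"dx":0,"dy":0,"dz":-1,"turn":0},
    {"dx":0,"dy":0,"dz":-0.6,"turn":0},
    {"dx":0,"dy":0,"dz":-0.2,"turn":0},
    {"dx":0,"dy":0,"dz":0,"turn":0},
    {"dx":0,"dy":0,"dz":0,"turn":0}
  ]
}}

```text
time: 18.63
tool_pos: [0.6128, -0.1645, 0.0423]
tcp_rot: [2.367, 2.063, 0.001]
wrist_force: [0.1, -0.4, -0.0]
width: 0.317
```

>>> {"method": "jog_arm", "body": {
  "motion": [
    {"dx":0,"dy":0,"dz":0,"turn":0},
    {"dx":0,"dy":0,"dz":0,"turn":0},
    {"dx":0,"dy":0,"dz":0,"turn":0},
    {"dx":0,"dy":0,"dz":0,"turn":0},
    {"dx":0,"dy":0,"dz":1.5,"turn":0},
    {"dx":0,"dy":0,"dz":2.5,"turn":0},
    {"dx":0,"dy":0,"dz":3,"turn":0},
    {"dx":0,"dy":0,"dz":3,"turn":0},
    {"dx":0,"dy":0,"dz":2,"turn":0}
  ],
  "fingers": 4.2
}}

```text
time: 19.38
tool_pos: [0.6135, -0.1645, 0.1648]
tcp_rot: [2.366, 2.062, 0.003]
wrist_force: [1.0, -0.5, -0.4]
width: 0.492
```

>>> {"method": "jog_arm", "body": {
  "motion": [
    {"dx":-1.5,"dy":-0.8,"dz":0,"turn":0.01},
    {"dx":-2.5,"dy":-1.3,"dz":0,"turn":0.015},
    {"dx":-2.7,"dy":-1.4,"dz":0,"turn":0.015},
    {"dx":-2.7,"dy":-1.4,"dz":0,"turn":0.015},
    {"dx":-2.7,"dy":-1.4,"dz":0,"turn":0.015},
    {"dx":-2.7,"dy":-1.4,"dz":0,"turn":0.015},
    {"dx":-1.7,"dy":-0.9,"dz":0,"turn":0.01},
    {"dx":-0.8,"dy":-0.3,"dz":0,"turn":0},
    {"dx":0,"dy":0,"dz":0,"turn":0},
    {"dx":0,"dy":0,"dz":0,"turn":0}
  ],
  "fingers": 6
}}

```text
time: 20.22
tool_pos: [0.4398, -0.2532, 0.1617]
tcp_rot: [2.268, 2.172, 0.001]
wrist_force: [-0.0, -0.9, 0.7]
width: 0.702
```

Run:
```python
from h import *
s=bot.read_state();print(s['tool_pos'],s['tcp_rot'],s['width'])
a,_=shot('side','s8'); b,d=shot('top','t8'); basket(d)
cv2.imwrite('pics/v8.png',cv2.hconcat([cv2.resize(b[180:360,350:530],(320,320)),cv2.resize(a[200:400,50:310],(462,320))])[:,:,::-1])
```

```text
[ 0.43977156 -0.25315625  0.16166748] [2.26811576e+00 2.17227081e+00 1.31064488e-03] 0.7015373883367005
basket [ 0.6133 -0.2025] [0.1616 0.1226] 82.3 774
```

View pics/v8.png

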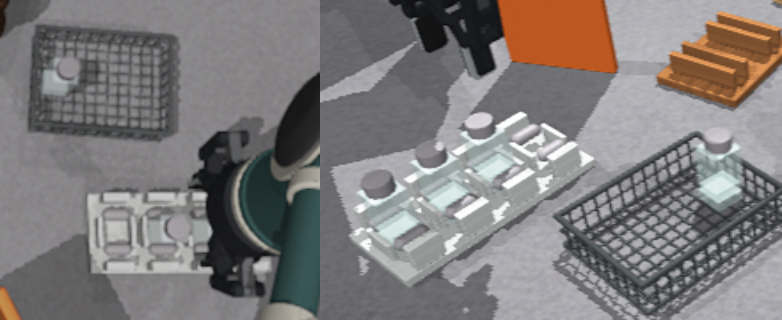

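Vial 1 stands in the basket. The basket has been knocked about 16 mm, to (0.613, −0.2025). On to vial 2.

>>> {"method": "jog_arm", "body": {
  "motion": [
    {"dx":-0.1,"dy":0,"dz":-2.5,"turn":0},
    {"dx":0,"dy":0,"dz":-2.5,"turn":0},
    {"dx":0,"dy":0,"dz":-2.5,"turn":0},
    {"dx":0,"dy":0,"dz":-2,"turn":0},
    {"dx":0,"dy":0,"dz":-1.5,"turn":0},
    {"dx":0,"dy":0,"dz":-0.6,"turn":0},
    {"dx":0,"dy":0,"dz":0,"turn":0},
    {"dx":0,"dy":0,"dz":0,"turn":0}
  ]
}}

```text
time: 20.98
tool_pos: [0.4391, -0.2529, 0.0454]
tcp_rot: [-2.267, -2.175, -0.0]
wrist_force: [-0.1, 0.2, 0.8]
width: 0.704
```

>>> {"method": "jog_arm", "body": {
  "motion": [
    {"dx":0,"dy":0,"dz":0,"turn":0},
    {"dx":0,"dy":0,"dz":0,"turn":0},
    {"dx":0,"dy":0,"dz":0,"turn":0},
    {"dx":0,"dy":0,"dz":0,"turn":0},
    {"dx":0,"dy":0,"dz":0,"turn":0},
    {"dx":0,"dy":0,"dz":0,"turn":0}
  ],
  "fingers": 1.5
}}

```text
time: 21.48
tool_pos: [0.4392, -0.2538, 0.0467]
tcp_rot: [2.266, 2.172, 0.001]
wrist_force: [-0.6, 0.5, 5.6]
width: 0.319
```

>>> {"method": "jog_arm", "body": {
  "motion": [
    {"dx":0,"dy":0,"dz":0.4,"turn":0},
    {"dx":0,"dy":0,"dz":0.6,"turn":0},
    {"dx":0,"dy":0,"dz":0.8,"turn":0},
    {"dx":0,"dy":0,"dz":1.2,"turn":0},
    {"dx":0,"dy":0,"dz":2,"turn":0},
    {"dx":0,"dy":0,"dz":2,"turn":0},
    {"dx":0,"dy":0,"dz":2,"turn":0},
    {"dx":0,"dy":0,"dz":0,"turn":0},
    {"dx":0,"dy":0,"dz":0,"turn":0}
  ]
}}

```text
time: 22.23
tool_pos: [0.4393, -0.2539, 0.1376]
tcp_rot: [2.265, 2.172, 0.001]
wrist_force: [-0.3, -0.1, -0.9]
width: 0.32
```

```bash
cat >> h.py <<'E'
def bcaps(d,c0):
    # cap blobs over basket
    c=cloud('top',d); z=c[...,2]
    m=(z>.075)&(z<.1)&(np.hypot(c[...,0]-c0[0],c[...,1]-c0[1])<.11)
    n,l,st,_=cv2.connectedComponentsWithStats(m.astype(np.uint8))
    for i in range(1,n):
        if st[i,4]>40: X=c[l==i]; X=X[X[:,2]>np.percentile(X[:,2],95)-.006]; print('vial in basket',np.round((X.min(0)+X.max(0))/2,4),st[i,4])
E
python3 - <<'E'
from h import *
s=bot.read_state();print(s['tool_pos'],s['tcp_rot'],s['width'])
b,d=shot('top','t9'); basket(d); bcaps(d,(.613,-.2025)); bcaps(np.load('pics/t8.npz')['d'],(.613,-.2025))
a,_=shot('side','s9')
E
```

```text
[ 0.4392935  -0.25394009  0.13759882] [2.26460922e+00 2.17171446e+00 1.07272425e-03] 0.3204612580199852
basket [ 0.6132 -0.2026] [0.1623 0.1227] 82.2 756
vial in basket [ 0.6187 -0.1489  0.0876] 137
vial in basket [ 0.6174 -0.1569  0.0896] 149
```

>>> {"method": "jog_arm", "body": {
  "motion": [
    {"dx":1.5,"dy":0.6,"dz":0,"turn":-0.01},
    {"dx":2.4,"dy":0.9,"dz":0,"turn":-0.015},
    {"dx":2.7,"dy":1.05,"dz":0,"turn":-0.015},
    {"dx":2.7,"dy":1.05,"dz":0,"turn":-0.015},
    {"dx":2.7,"dy":1.05,"dz":0,"turn":-0.015},
    {"dx":2.7,"dy":1.05,"dz":0,"turn":-0.015},
    {"dx":1.9,"dy":0.7,"dz":0,"turn":-0.01},
    {"dx":1,"dy":0.4,"dz":0,"turn":0},
    {"dx":0,"dy":0,"dz":0,"turn":0},
    {"dx":0,"dy":0,"dz":0,"turn":0}
  ]
}}

```text
time: 23.17
tool_pos: [0.613, -0.1848, 0.1338]
tcp_rot: [-2.365, -2.064, 0.003]
wrist_force: [-0.5, -0.9, -1.2]
width: 0.317
```

>>> {"method": "jog_arm", "body": {
  "motion": [
    {"dx":0,"dy":0,"dz":-2,"turn":0},
    {"dx":0,"dy":0,"dz":-2,"turn":0},
    {"dx":0,"dy":0,"dz":-2,"turn":0},
    {"dx":0,"dy":0,"dz":-1.5,"turn":0},
    {"dx":0,"dy":0,"dz":-1,"turn":0},
    {"dx":0,"dy":0,"dz":-0.6,"turn":0},
    {"dx":0,"dy":0,"dz":-0.2,"turn":0},
    {"dx":0,"dy":0,"dz":0,"turn":0},
    {"dx":0,"dy":0,"dz":0,"turn":0}
  ]
}}

```text
time: 23.92
tool_pos: [0.6148, -0.1856, 0.0433]
tcp_rot: [2.368, 2.063, 0.001]
wrist_force: [-0.1, 1.0, -0.4]
width: 0.32
```

>>> {"method": "jog_arm", "body": {
  "motion": [
    {"dx":0,"dy":0,"dz":-0.1,"turn":0},
    {"dx":0,"dy":0,"dz":0,"turn":0},
    {"dx":0,"dy":0,"dz":0,"turn":0},
    {"dx":0,"dy":0,"dz":0,"turn":0},
    {"dx":0,"dy":0,"dz":1.5,"turn":0},
    {"dx":0,"dy":0,"dz":2.5,"turn":0},
    {"dx":0,"dy":0,"dz":3,"turn":0},
    {"dx":0,"dy":0,"dz":3,"turn":0},
    {"dx":0,"dy":0,"dz":2,"turn":0}
  ],
  "fingers": 4.2
}}

```text
time: 24.67
tool_pos: [0.6156, -0.1855, 0.1649]
tcp_rot: [2.366, 2.062, 0.003]
wrist_force: [0.4, -0.8, 0.4]
width: 0.492
```

>>> {"method": "jog_arm", "body": {
  "motion": [
    {"dx":-1.5,"dy":-1,"dz":0,"turn":0.01},
    {"dx":-2.5,"dy":-1.6,"dz":0,"turn":0.015},
    {"dx":-2.8,"dy":-1.85,"dz":0,"turn":0.015},
    {"dx":-2.8,"dy":-1.85,"dz":0,"turn":0.015},
    {"dx":-2.8,"dy":-1.85,"dz":0,"turn":0.015},
    {"dx":-2.8,"dy":-1.85,"dz":0,"turn":0.015},
    {"dx":-1.8,"dy":-1.2,"dz":0,"turn":0.01},
    {"dx":-0.8,"dy":-0.6,"dz":0,"turn":0},
    {"dx":0,"dy":0,"dz":0,"turn":0},
    {"dx":0,"dy":0,"dz":0,"turn":0}
  ],
  "fingers": 6
}}

```text
time: 25.5
tool_pos: [0.4367, -0.3032, 0.1617]
tcp_rot: [2.269, 2.172, 0.001]
wrist_force: [1.1, 0.3, -0.2]
width: 0.705
```

Run:
```python
from h import *
s=bot.read_state();print(s['tool_pos'],s['tcp_rot'],s['width'])
b,d=shot('top','t10'); basket(d); bcaps(d,(.613,-.2025))
```

```text
[ 0.43670531 -0.30324377  0.16166476] [2.26851739e+00 2.17199633e+00 1.28804116e-03] 0.7045224466511347
basket [ 0.6133 -0.2025] [0.1618 0.1221] 82.4 782
vial in basket [ 0.6188 -0.1492  0.0873] 139
vial in basket [ 0.6133 -0.1856  0.0879] 139
```

Vials 1 and 2 stand 36 mm apart in the basket. Vial 3 next.

>>> {"method": "jog_arm", "body": {
  "motion": [
    {"dx":0,"dy":0,"dz":-2.5,"turn":0},
    {"dx":0,"dy":0,"dz":-2.5,"turn":0},
    {"dx":0,"dy":0,"dz":-2.5,"turn":0},
    {"dx":0,"dy":0,"dz":-2,"turn":0},
    {"dx":0,"dy":0,"dz":-1.5,"turn":0},
    {"dx":0,"dy":0,"dz":-0.6,"turn":0},
    {"dx":0,"dy":0,"dz":0,"turn":0},
    {"dx":0,"dy":0,"dz":0,"turn":0}
  ]
}}

```text
time: 26.22
tool_pos: [0.4372, -0.3028, 0.0455]
tcp_rot: [2.266, 2.176, 0.0]
wrist_force: [1.3, 0.0, -0.1]
width: 0.705
```

>>> {"method": "jog_arm", "body": {
  "motion": [
    {"dx":0,"dy":0,"dz":0,"turn":0},
    {"dx":0,"dy":0,"dz":0,"turn":0},
    {"dx":0,"dy":0,"dz":0,"turn":0},
    {"dx":0,"dy":0,"dz":0,"turn":0},
    {"dx":0,"dy":0,"dz":0,"turn":0},
    {"dx":0,"dy":0,"dz":0,"turn":0}
  ],
  "fingers": 1.5
}}

```text
time: 26.72
tool_pos: [0.4371, -0.3038, 0.0468]
tcp_rot: [2.266, 2.172, 0.001]
wrist_force: [-0.4, 0.3, 6.3]
width: 0.317
```

>>> {"method": "jog_arm", "body": {
  "motion": [
    {"dx":0,"dy":0,"dz":0.4,"turn":0},
    {"dx":0,"dy":0,"dz":0.6,"turn":0},
    {"dx":0,"dy":0,"dz":0.8,"turn":0},
    {"dx":0,"dy":0,"dz":1.2,"turn":0},
    {"dx":0,"dy":0,"dz":2,"turn":0},
    {"dx":0,"dy":0,"dz":2,"turn":0},
    {"dx":0,"dy":0,"dz":2,"turn":0},
    {"dx":0,"dy":0,"dz":0,"turn":0},
    {"dx":0,"dy":0,"dz":0,"turn":0}
  ]
}}

```text
time: 27.47
tool_pos: [0.4374, -0.3041, 0.1378]
tcp_rot: [2.264, 2.171, 0.001]
wrist_force: [-0.1, 0.1, -1.2]
width: 0.321
```

Run:
```python
from h import *
s=bot.read_state();print(s['tool_pos'],s['tcp_rot'],s['width'])
b,d=shot('top','t11'); basket(d); bcaps(d,(.613,-.2025)); a,_=shot('side','s11')
cv2.imwrite('pics/v11.png',cv2.resize(a[170:400,50:320],(540,460))[:,:,::-1])
```

```text
[ 0.43740609 -0.30413448  0.13783504] [2.26430610e+00 2.17127353e+00 7.78005537e-04] 0.3214138811474689
basket [ 0.6134 -0.2023] [0.1617 0.1226] 82.6 785
vial in basket [ 0.6188 -0.1493  0.0874] 138
vial in basket [ 0.6132 -0.185   0.0877] 142
```

View pics/v11.png

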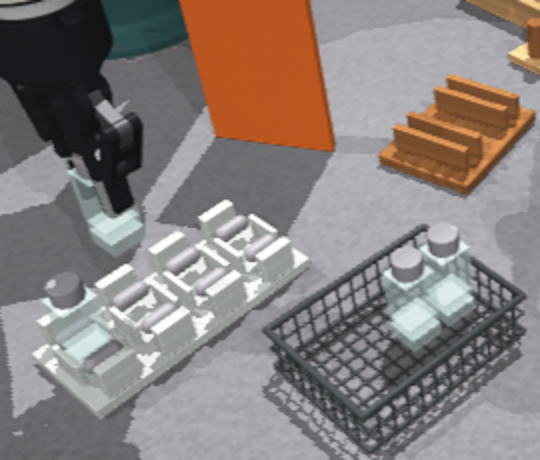

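Two vials are standing in the basket and vial 3 is held.

>>> {"method": "jog_arm", "body": {
  "motion": [
    {"dx":1.5,"dy":0.7,"dz":0,"turn":-0.01},
    {"dx":2.4,"dy":1.2,"dz":0,"turn":-0.015},
    {"dx":2.6,"dy":1.3,"dz":0,"turn":-0.015},
    {"dx":2.6,"dy":1.3,"dz":0,"turn":-0.015},
    {"dx":2.6,"dy":1.3,"dz":0,"turn":-0.015},
    {"dx":2.6,"dy":1.3,"dz":0,"turn":-0.015},
    {"dx":2,"dy":0.8,"dz":0,"turn":-0.01},
    {"dx":1,"dy":0.5,"dz":0,"turn":0},
    {"dx":0,"dy":0,"dz":0,"turn":0},
    {"dx":0,"dy":0,"dz":0,"turn":0}
  ]
}}

```text
time: 28.4
tool_pos: [0.6081, -0.2188, 0.1338]
tcp_rot: [-2.365, -2.064, 0.003]
wrist_force: [-0.6, -0.4, -1.3]
width: 0.322
```

>>> {"method": "jog_arm", "body": {
  "motion": [
    {"dx":0,"dy":0,"dz":-2,"turn":0},
    {"dx":0,"dy":0,"dz":-2,"turn":0},
    {"dx":0,"dy":0,"dz":-2,"turn":0},
    {"dx":0,"dy":0,"dz":-1.5,"turn":0},
    {"dx":0,"dy":0,"dz":-1,"turn":0},
    {"dx":0,"dy":0,"dz":-0.6,"turn":0},
    {"dx":0,"dy":0,"dz":-0.3,"turn":0},
    {"dx":0,"dy":0,"dz":0,"turn":0},
    {"dx":0,"dy":0,"dz":0,"turn":0}
  ]
}}

```text
time: 29.15
tool_pos: [0.6097, -0.2197, 0.0422]
tcp_rot: [2.368, 2.063, 0.001]
wrist_force: [0.3, -0.7, -1.2]
width: 0.317
```

>>> {"method": "jog_arm", "body": {
  "motion": [
    {"dx":0,"dy":0,"dz":0,"turn":0},
    {"dx":0,"dy":0,"dz":0,"turn":0},
    {"dx":0,"dy":0,"dz":0,"turn":0},
    {"dx":0,"dy":0,"dz":0,"turn":0},
    {"dx":0,"dy":0,"dz":1.5,"turn":0},
    {"dx":0,"dy":0,"dz":2.5,"turn":0},
    {"dx":0,"dy":0,"dz":3,"turn":0},
    {"dx":0,"dy":0,"dz":3,"turn":0},
    {"dx":0,"dy":0,"dz":2,"turn":0}
  ],
  "fingers": 4.2
}}

```text
time: 29.9
tool_pos: [0.6105, -0.2195, 0.1647]
tcp_rot: [2.366, 2.062, 0.003]
wrist_force: [0.4, -0.7, 0.6]
width: 0.491
```

>>> {"method": "jog_arm", "body": {
  "motion": [
    {"dx":-1.5,"dy":-1.2,"dz":0,"turn":0.01},
    {"dx":-2.5,"dy":-1.9,"dz":0,"turn":0.015},
    {"dx":-2.7,"dy":-2.05,"dz":0,"turn":0.015},
    {"dx":-2.7,"dy":-2.05,"dz":0,"turn":0.015},
    {"dx":-2.7,"dy":-2.05,"dz":0,"turn":0.015},
    {"dx":-2.7,"dy":-2.05,"dz":0,"turn":0.015},
    {"dx":-1.8,"dy":-1.3,"dz":0,"turn":0.01},
    {"dx":-1,"dy":-0.7,"dz":0,"turn":0},
    {"dx":0,"dy":0,"dz":0,"turn":0},
    {"dx":0,"dy":0,"dz":0,"turn":0}
  ],
  "fingers": 6
}}

```text
time: 30.73
tool_pos: [0.4335, -0.3522, 0.1615]
tcp_rot: [2.269, 2.172, 0.001]
wrist_force: [0.9, 0.0, -0.9]
width: 0.702
```

>>> {"method": "jog_arm", "body": {
  "motion": [
    {"dx":0,"dy":0,"dz":-2.5,"turn":0},
    {"dx":0,"dy":0,"dz":-2.5,"turn":0},
    {"dx":0,"dy":0,"dz":-2.5,"turn":0},
    {"dx":0,"dy":0,"dz":-2,"turn":0},
    {"dx":0,"dy":0,"dz":-1.5,"turn":0},
    {"dx":0,"dy":0,"dz":-0.6,"turn":0},
    {"dx":0,"dy":0,"dz":0,"turn":0},
    {"dx":0,"dy":0,"dz":0,"turn":0}
  ]
}}

```text
time: 31.4
tool_pos: [0.4343, -0.3517, 0.0455]
tcp_rot: [2.266, 2.175, 0.0]
wrist_force: [-0.1, -0.8, 0.4]
width: 0.698
```

>>> {"method": "jog_arm", "body": {
  "motion": [
    {"dx":0,"dy":0,"dz":0,"turn":0},
    {"dx":0,"dy":0,"dz":0,"turn":0},
    {"dx":0,"dy":0,"dz":0,"turn":0},
    {"dx":0,"dy":0,"dz":0,"turn":0},
    {"dx":0,"dy":0,"dz":0,"turn":0},
    {"dx":0,"dy":0,"dz":0,"turn":0}
  ],
  "fingers": 1.5
}}

```text
time: 31.9
tool_pos: [0.4342, -0.353, 0.0468]
tcp_rot: [2.266, 2.172, 0.001]
wrist_force: [0.6, 0.8, 5.8]
width: 0.316
```

>>> {"method": "jog_arm", "body": {
  "motion": [
    {"dx":0,"dy":0,"dz":0.4,"turn":0},
    {"dx":0,"dy":0,"dz":0.6,"turn":0},
    {"dx":0,"dy":0,"dz":0.8,"turn":0},
    {"dx":0,"dy":0,"dz":1.2,"turn":0},
    {"dx":0,"dy":0,"dz":2,"turn":0},
    {"dx":0,"dy":0,"dz":2,"turn":0},
    {"dx":0,"dy":0,"dz":2,"turn":0},
    {"dx":0,"dy":0,"dz":0,"turn":0},
    {"dx":0,"dy":0,"dz":0,"turn":0}
  ]
}}

```text
time: 32.65
tool_pos: [0.4341, -0.3532, 0.1378]
tcp_rot: [2.265, 2.171, 0.0]
wrist_force: [-0.4, 0.6, -1.7]
width: 0.323
```

Run:
```python
from h import *
s=bot.read_state();print(s['tool_pos'],s['tcp_rot'],s['width'])
b,d=shot('top','t12'); basket(d); bcaps(d,(.613,-.2025)); a,_=shot('side','s12')
cv2.imwrite('pics/v12.png',cv2.resize(a[170:400,50:320],(540,460))[:,:,::-1])
```

```text
[ 0.43413047 -0.35317012  0.13775308] [2.26464404e+00 2.17148121e+00 5.79133552e-06] 0.3228933083574518
basket [ 0.6132 -0.2021] [0.1615 0.1227] 82.5 815
vial in basket [ 0.6183 -0.1491  0.0882] 139
vial in basket [ 0.6131 -0.1855  0.0875] 138
vial in basket [ 0.6094 -0.2191  0.0875] 145
```

View pics/v12.png

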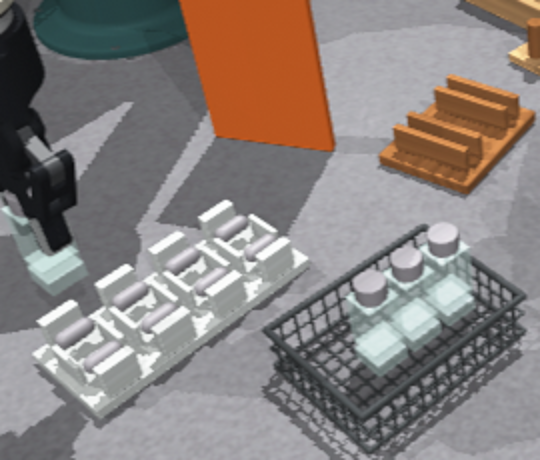

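Three vials are in and the last is held. Slot D is at about (0.606, −0.2555), so dx +17.2, dy +9.75.

>>> {"method": "jog_arm", "body": {
  "motion": [
    {"dx":1.5,"dy":0.9,"dz":0,"turn":-0.01},
    {"dx":2.3,"dy":1.3,"dz":0,"turn":-0.015},
    {"dx":2.6,"dy":1.45,"dz":0,"turn":-0.015},
    {"dx":2.6,"dy":1.45,"dz":0,"turn":-0.015},
    {"dx":2.6,"dy":1.45,"dz":0,"turn":-0.015},
    {"dx":2.6,"dy":1.45,"dz":0,"turn":-0.015},
    {"dx":2,"dy":1.15,"dz":0,"turn":-0.01},
    {"dx":1,"dy":0.6,"dz":0,"turn":0},
    {"dx":0,"dy":0,"dz":0,"turn":0},
    {"dx":0,"dy":0,"dz":0,"turn":0}
  ]
}}

```text
time: 33.58
tool_pos: [0.6041, -0.2543, 0.1338]
tcp_rot: [-2.365, -2.064, 0.003]
wrist_force: [-0.2, 0.1, -0.4]
width: 0.321
```

>>> {"method": "jog_arm", "body": {
  "motion": [
    {"dx":0,"dy":0,"dz":-2,"turn":0},
    {"dx":0,"dy":0,"dz":-2,"turn":0},
    {"dx":0,"dy":0,"dz":-2,"turn":0},
    {"dx":0,"dy":0,"dz":-1.5,"turn":0},
    {"dx":0,"dy":0,"dz":-1,"turn":0},
    {"dx":0,"dy":0,"dz":-0.6,"turn":0},
    {"dx":0,"dy":0,"dz":-0.3,"turn":0},
    {"dx":0,"dy":0,"dz":0,"turn":0},
    {"dx":0,"dy":0,"dz":0,"turn":0}
  ]
}}

```text
time: 34.33
tool_pos: [0.6056, -0.2554, 0.0422]
tcp_rot: [2.368, 2.063, 0.001]
wrist_force: [-0.4, -0.0, -0.6]
width: 0.319
```

>>> {"method": "jog_arm", "body": {
  "motion": [
    {"dx":0,"dy":0,"dz":0,"turn":0},
    {"dx":0,"dy":0,"dz":0,"turn":0},
    {"dx":0,"dy":0,"dz":0,"turn":0},
    {"dx":0,"dy":0,"dz":0,"turn":0},
    {"dx":0,"dy":0,"dz":1.5,"turn":0},
    {"dx":0,"dy":0,"dz":2.5,"turn":0},
    {"dx":0,"dy":0,"dz":3,"turn":0},
    {"dx":0,"dy":0,"dz":3,"turn":0},
    {"dx":0,"dy":0,"dz":3,"turn":0}
  ],
  "fingers": 4.2
}}

```text
time: 35.08
tool_pos: [0.605, -0.2544, 0.1724]
tcp_rot: [-2.368, -2.064, 0.0]
wrist_force: [0.3, 0.3, 0.0]
width: 0.491
```

>>> {"method": "jog_arm", "body": {
  "motion": [
    {"dx":-2,"dy":-1.5,"dz":2,"turn":0},
    {"dx":-2.5,"dy":-1.8,"dz":2,"turn":0},
    {"dx":-2.5,"dy":-1.8,"dz":2,"turn":0},
    {"dx":-2.5,"dy":-1.8,"dz":2,"turn":0},
    {"dx":-2.5,"dy":-1.8,"dz":0,"turn":0},
    {"dx":-2,"dy":-1.8,"dz":0,"turn":0},
    {"dx":0,"dy":0,"dz":0,"turn":0},
    {"dx":0,"dy":0,"dz":0,"turn":0}
  ]
}}

```text
time: 35.75
tool_pos: [0.4643, -0.3605, 0.2517]
tcp_rot: [2.37, 2.061, 0.001]
wrist_force: [0.2, 0.5, -0.4]
width: 0.491
```

Run:
```python
from h import *
s=bot.read_state();print(s['tool_pos'],s['width'])
b,d=shot('top','t13'); basket(d); bcaps(d,(.613,-.2025)); a,_=shot('side','s13')
cv2.imwrite('pics/v13.png',cv2.hconcat([a,cv2.resize(b[190:430,100:244],(160,480))])[:,:,::-1])
```

```text
[ 0.4643437  -0.36045084  0.25170673] 0.49058725364551825
basket [ 0.6133 -0.2023] [0.1617 0.1226] 82.3 821
vial in basket [ 0.6188 -0.1493  0.0881] 136
vial in basket [ 0.6134 -0.1852  0.0883] 142
vial in basket [ 0.6091 -0.2188  0.0881] 140
vial in basket [ 0.6044 -0.2553  0.0877] 146
```

View pics/v13.png

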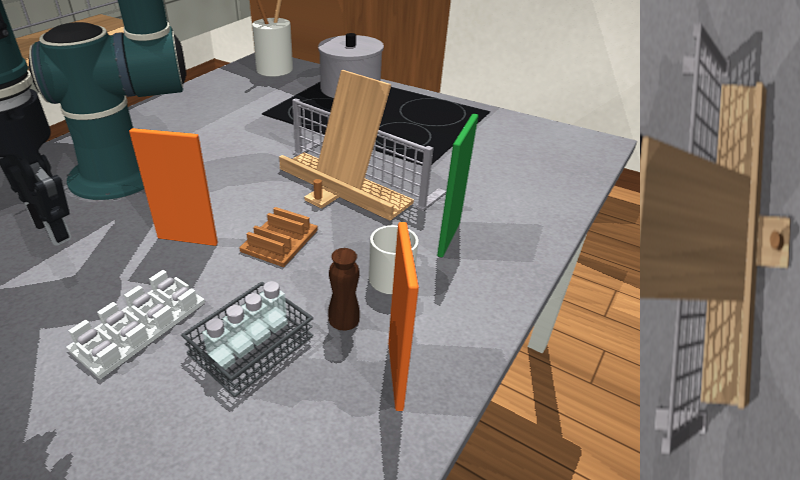

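All four vials stand in the basket, the board leans on the panel with its foot at the lip, and the bystanders and decoys are unmoved. The robot is clear, so I'm handing in.

```bash
python3 -c "
from workcell import bot
print(bot.finish_job(), bot.read_state()['time'])"
```

```text
the job is handed in; nothing more can be done
the job is handed in; nothing more can be done
```

The job is done and handed in, at about 36 s on the robot's clock out of the 208 s allowed.

- **Tray:** I drew it out by the peg until the pull force rose to about 12 N, after about 45 mm of travel, which is its stop.
- **Board:** Only the long board was there. I set it on the tray upright, with its foot pressed against the lip and backed off about 1 mm, then tipped it onto the panel between the open fingers. The last pictures show it leaning there. I did not measure the final gap at the foot.
- **Vials:** All four are out of their clips and stand in a row in the basket, about 36 mm apart. The last depth reading found all four caps inside the basket.

The basket was knocked about 16 mm during the run, so I measured it again before placing the other three vials. The mill, mug and look-alike boards were not touched. I did not see the grip slacken, and none of the checks disagreed.

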